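Room-service sound cue: ring the bell, hold the tray at the microphone

ROBOT

A 7-joint arm with a two-finger parallel gripper is mounted at the origin on the work surface. World frame = base frame: x ahead of the robot, y to its left, z up, the work surface at z = 0. Lengths are in m, angles in rad, forces in N, time in s.
With the tool pointing down it reaches from about 0.425 to 0.925 m from the base axis. Payload 6.8 kg.
Tool frame: the origin (TCP) lies at the very end of the fingers, on their centre line; the grasp point (between the pads) lies 19 mm behind it; z points along the fingers, y is the line along which they close (so a half turn about z gives the same grasp; the last joint's range is limited). The gripper opens to 85 mm and grips with 20 to 120 N. Pads are 22 mm wide; open, the fingers measure 114 mm over their backs; the gripper's body (76 mm by 85 mm) begins 54 mm behind the grasp point. The pads swing forward as they close: fully open they stand 13 mm farther back than shut.
Start: joints at [1.137, 0.477, 0.022, 1.555, -0.011, 1.109, -0.083], TCP at [0.216, -0.64, 0.231] pointing down, gripper open.
Joint ranges: [-2.96, 2.96], [-0.34, 2.1], [-1.41, 1.46], [0.24, 2.44], [-1.37, 4.51], [0.17, 1.92], [-2.96, 2.96]. Speed limits (rad/s): [2.39, 2.39, 3.14, 3.14, 3.14, 3.14, 3.14].

INTERFACE

Orientations are given as a rotation vector (axis times angle).
In Python, from bench import r gives the robot as it stands.
- The arm moves only by the tool play_rows, never from a script. Its argument "targets" is text: rows parted by semicolons, each of 5 numbers parted by spaces: the closure, from -1 (fully open) to 1 (shut), then the shift along the tool's x, y, z in m, then the turn about the tool's z in rad. In form: gripper dx dy dz spin; .... A call has 1 to 8 rows; each row is the pose to reach, as a shift and turn from the pose commanded when the call began, along the tool's axes at that moment; what a row does not reach only later rows make up. A row lasts 1/12 s, in which the tool goes at most 41.7 mm and 7.16 degrees, less where a joint would pass 70% of its speed; a pose out of reach is approached as far as the arm can. A call with a gripper value outside its range is refused whole. The fingers move at their own pace and stop on an object; "squeeze" is the grip in N (left out, the last holds). Time passes only in rows, so rows that repeat a pose let the fingers close. It gives the time, the measured TCP pose, the force, the opening and the grip force at its end, in the units of the state.
- r.get_obs(): the state, without advancing time (a new reading comes with each control period).
- r.grab_frame(name): name is "side" or "top" or "wrist"; returns the picture (384x512x3 uint8, red, green, blue); there is no depth.
- r.camera_info(name): a dict with "fov_y" (degrees; the focal length in pixels is half the picture's height over the tangent of half this angle, whatever the lens; pixels are square), "cx", "cy" (the principal point, pixels), "position" and "rotation" of the camera in the world. Camera axes: x right, y down, z forward; pixel columns grow to the right and rows downward; lengths in m; the calibration is good to about 2 mm. A picture is of the moment at which its call begins: read the wrist's pose just before it. camera_info takes no time and is no camera call; for the wrist camera it gives the pose at the moment of the call.
- r.hand_in(): hands the job in; it is judged then, once.
The state is a dict: "clock": time; "joints": joint angles; "qvel": joint speeds; "tau": joint torques, N m; "tcp_pos": TCP position; "orientation": TCP orientation; "contact_force": force on the tool from outside, world axes, zero at the start; "moment": the same for the moment, N m; "grip_width": finger opening in m; "gripper_force": force on a finger pad.
Only numpy, scipy, OpenCV 4.12 (cv2) and the standard library are available. Lean on these libraries where they do the work, as an engineer would, in place of code of your own. Each camera call takes 0.05 s, during which the arm holds its last target. There are 200 camera calls.

TASK

Perform the room-service cue in the sound-effects studio: first ring the brass desk bell by pressing its plunger all the way down to its stop and let it spring back up, then lift the serving tray by its bridge handle with both tumblers standing on it and carry it level to the round red-rimmed mat in front of the desk microphone. Finish while still holding it there in the gripper: steady, level, centred over the mat, with its underside about 12 cm above the bench, and do not set it down. Leave the mug and the jar where they are and do not touch the microphone.

Things in the scene. Friction and masses are not known exactly. Their poses are not given: they have to be found in the camera images.
- tray: Loose light-wood serving tray, dark rim and handle, 220 mm (x) by 140 mm (y), floor 8 mm thick, rim top at 22 mm; 0.3 kg, 0.5 kg loaded. Origin: centre of its underside, z up. A bridge handle crosses its middle along y: uprights at y = -59 and +59 mm (10 mm wide) carry a level bar, 14 mm thick in x, 22 mm tall (114 to 136 mm above the underside). It balances about mid-bar.
- tray_handle (a point): Centre of the handle bar, 125 mm above the tray's underside; axes as the tray's: the bar runs along y and is 14 mm thick in x, so it is pinched from above with the fingers closing along x. The space under and beside the bar is free; the tumblers' tops lie 41 mm below the bar.
- tumbler_a_mid (a point): Centre (half-way up) of a loose open steel tumbler, 58 mm across, 65 mm tall, about 80 g, standing on the tray's floor about 65 mm from the handle on the tray's -x side; its top is 73 mm above the tray's underside.
- tumbler_b_mid (a point): Centre of the second, like tumbler, on the tray's +x side.
- bell: Fixed brass desk bell, a dome 80 mm across and 44 mm high on a black foot 86 mm across. Origin: centre of its underside on the bench.
- bell_head (a point): Centre of the top face of the bell's steel plunger head, a disc 20 mm across on the bell's axis, 62 mm above the bench when up; it moves with the plunger.
- bell_plunger (a joint): Travel of the bell plunger in m: 0 up, 0.008 down at its stop; a spring pushes it back up; it takes about 1.2 N to start and 4.4 N to reach the stop.
- cue_mat: Fixed flat round grey mat with a red rim, 160 mm across, 2.5 mm thick, on the bench. Origin: its centre, on the bench. Its +x axis points to the microphone.
- mic: Fixed desk microphone that moves with the mat; its origin is the mat's centre, same axes. Round foot 90 mm across at x = 280 mm, thin stem, and a level microphone 32 mm thick (40 mm at its clamp) at 150 mm height, from x = 210 to 330 mm. Must not be touched.
- mug: Bystander: loose blue handleless cup, 72 mm across, 75 mm tall; origin at the centre of its underside.
- jar: Bystander: loose amber glass jar with a brass cap, 64 mm across, 85 mm tall; origin at the centre of its underside.

How it is judged:
By the outcome, as a careful person would: the job done as asked, in the order asked, and still so for the second after the job is handed in, while the arm keeps its last pose, push and grip.
It also fails if it takes over 61 s, if anything falls off the work surface, if the arm or the gripper's body presses on something with over 40 N, if the wrist force passes 120 N, or if a joint passes its speed limit or range.

## Working session

There is one attempt and no reset: what is moved stays moved. The work goes in short steps, Python scripts to look and compute and a tool call to move; the robot and the scene stay as the last step left them, time stands still between calls to the robot, and variables do not carry over. Pictures are saved under pics/ and viewed, at most 10 in all, crops included, and the job is handed in when it is done.

Besides the shell and the picture viewer there is one more tool, called after ">>>" as name(argument=value, ...), one argument or row to a line, values as JSON. play_rows: Moves the arm, as the interface text tells. Its arguments: {"type":"object","properties":{"targets":{"type":"string"},"squeeze":{"type":"number"}},"required":["targets"]}

```bash
mkdir -p pics; ls
python3 - <<'E'
from bench import r
import cv2,numpy as np
o=r.get_obs()
for k in ('clock','tcp_pos','orientation','contact_force','grip_width'):print(k,o[k])
for n in ('top','side'):
    print(n,r.camera_info(n)); cv2.imwrite(f'pics/{n}0.png',r.grab_frame(n)[...,::-1])
E
```

```text
pics
clock 0.0
tcp_pos [ 0.21582373 -0.6389091   0.23031864]
orientation [-3.09818826e+00 -5.09232704e-01  6.89634317e-04]
contact_force [ 0.54108594 -0.20939223  0.01191732]
grip_width 0.08519445345840275
top {'fov_y': 48.52288460341599, 'cx': 244.34947843652145, 'cy': 186.2113441829053, 'position': array([0.28817939, 0.00874717, 1.38250868]), 'rotation': array([-2.04845346,  2.17853245, -0.23321614])}
side {'fov_y': 51.63516046775679, 'cx': 250.27545683887251, 'cy': 187.0070996595924, 'position': array([0.21674347, 0.56391728, 0.77372284]), 'rotation': array([-0.6970089 ,  2.64465091, -1.07686485])}
```

View pics/top0.png

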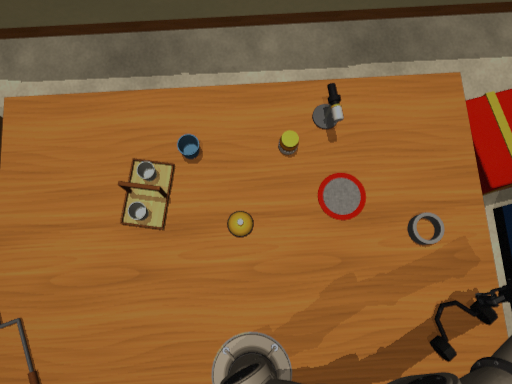

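View pics/side0.png

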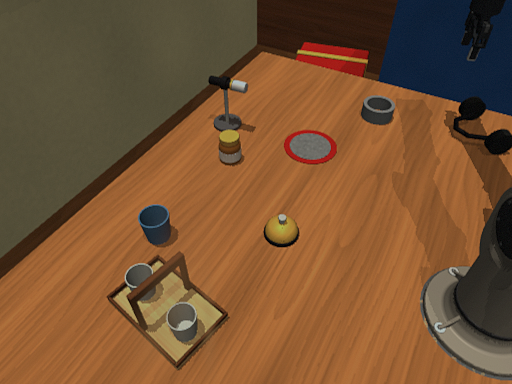

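The top view shows the bell at (240,223), the mat at (342,196), and the tray centred near (148,194) with its handle running from (124,185) to (165,193). The mug is at (189,146), the jar at (290,140) and the mic near (330,110). The side view agrees: bell head (282,218), mat (310,146), handle bar from (134,292) to (185,257).

```bash
cat > h.py <<'E'
import cv2,numpy as np
from scipy.spatial.transform import Rotation as R
def ray(ci,u,v):
    f=192/np.tan(np.radians(ci['fov_y']/2))
    d=R.from_rotvec(ci['rotation']).apply([(u-ci['cx'])/f,(v-ci['cy'])/f,1.])
    return np.array(ci['position']),d/np.linalg.norm(d)
def onz(ci,u,v,z):
    p,d=ray(ci,u,v); return p+d*(z-p[2])/d[2]
def cross(a,b):
    (p,d),(q,e)=a,b
    s,t=np.linalg.lstsq(np.c_[d,-e],q-p,rcond=None)[0]
    return (p+s*d+q+t*e)/2,np.linalg.norm(p+s*d-q-t*e)
def blob(hsv,lo,hi,box):
    m=cv2.inRange(hsv,lo,hi); k=np.zeros_like(m);x0,y0,x1,y1=box;k[y0:y1,x0:x1]=m[y0:y1,x0:x1];return k
E
python3 - <<'E'
from bench import r
from h import *
C={n:r.camera_info(n) for n in('top','side')}
I={n:cv2.imread(f'pics/{n}0.png') for n in C}
H={n:cv2.cvtColor(I[n],cv2.COLOR_BGR2HSV) for n in C}
boxes={'top':(300,160,380,230),'side':(270,120,350,175)}
for n in C:
    m=blob(H[n],(0,200,100),(4,255,255),boxes[n])|blob(H[n],(174,200,100),(180,255,255),boxes[n])
    c=max(cv2.findContours(m,0,2)[0],key=cv2.contourArea)
    P=np.array([onz(C[n],*p[0],.0025)[:2] for p in c]);print(n,'mat',cv2.minEnclosingCircle(P.astype(np.float32)))
for n,b in(('top',(230,212,250,232)),('side',(272,208,292,226))):
    m=blob(H[n],(0,0,130),(180,70,255),b);ys,xs=np.nonzero(m);print(n,'head',xs.mean(),ys.mean(),len(xs),onz(C[n],xs.mean(),ys.mean(),.06))
    m=blob(H[n],(20,150,60),(35,255,255),(225,205,255,240) if n=='top' else (260,205,305,250))
    ys,xs=np.nonzero(m);print('dome',xs.mean(),ys.mean(),onz(C[n],xs.mean(),ys.mean(),.02))
print('tray corners',[onz(C['top'],u,v,.022).round(3) for u,v in((131,159),(174,163),(164,229),(122,223))])
print('mic top', onz(C['top'],334,85,.15),onz(C['top'],338,120,.15),'foot',onz(C['top'],324,117,.01),onz(C['side'],228,122,.01))
print('mic side',onz(C['side'],211,80,.15),onz(C['side'],245,87,.15))
print('jar',onz(C['top'],290,140,.08),onz(C['side'],230,138,.08),'mug',onz(C['top'],189,146,.075),onz(C['side'],154,212,.075))
print('bar ends',onz(C['top'],124,185,.136),onz(C['top'],165,193,.136),onz(C['side'],134,292,.136),onz(C['side'],185,257,.136))
w=r.camera_info('wrist');print(w);o=r.get_obs();print(R.from_rotvec(o['orientation']).as_matrix().round(3))
Rt=R.from_rotvec(o['orientation']);print('cam in tool',Rt.inv().apply(w['position']-o['tcp_pos']))
for n,b in(('top',(110,145,185,240)),('side',(90,240,240,370))):
    x0,y0,x1,y1=b;cv2.imwrite(f'pics/{n}c.png',cv2.resize(I[n][y0:y1,x0:x1],None,fx=5 if n=='top' else 4,fy=5 if n=='top' else 4,interpolation=2))
E
```

```text
top mat ((0.5311494469642639, -0.3302752375602722), 0.07836496084928513)
side mat ((0.5273101329803467, -0.3288353681564331), 0.07947667688131332)
top head 239.72413793103448 221.41379310344828 29 [0.45906558 0.00897291 0.06      ]
dome 239.96163682864452 223.34782608695653 [0.45795841 0.00858999 0.02      ]
side head 281.825 216.725 40 [0.45642915 0.00776592 0.06      ]
dome 280.85526315789474 227.3190789473684 [0.4569515  0.00766862 0.02      ]
tray corners [array([0.693, 0.356, 0.022]), array([0.671, 0.214, 0.022]), array([0.455, 0.252, 0.022]), array([0.482, 0.386, 0.022])]
mic top [ 0.85616078 -0.30997184  0.15      ] [ 0.74047295 -0.3099962   0.15      ] foot [ 0.80554088 -0.29961363  0.01      ] [ 0.80173098 -0.30236573  0.01      ]
mic side [ 0.85053526 -0.29723824  0.15      ] [ 0.74159414 -0.31280831  0.15      ]
jar [ 0.70807973 -0.16729354  0.08      ] [ 0.7037526  -0.16245838  0.08      ] mug [0.7093365  0.15664612 0.075     ] [0.71721993 0.15222751 0.075     ]
bar ends [0.57978597 0.34799651 0.136     ] [0.54787506 0.22618871 0.136     ] [0.58295928 0.35423876 0.136     ] [0.54785886 0.24849697 0.136     ]
{'fov_y': 60.86991351948613, 'cx': 252.4011395556997, 'cy': 190.0922094535148, 'position': array([ 0.28924457, -0.61472227,  0.37330699]), 'rotation': array([ 2.34210792, -1.67992607, -0.26075894])}
[[ 0.947  0.32  -0.001]
 [ 0.32  -0.947  0.002]
 [-0.    -0.002 -1.   ]]
cam in tool [ 0.07727338  0.00026435 -0.14290555]
```

View pics/topc.png

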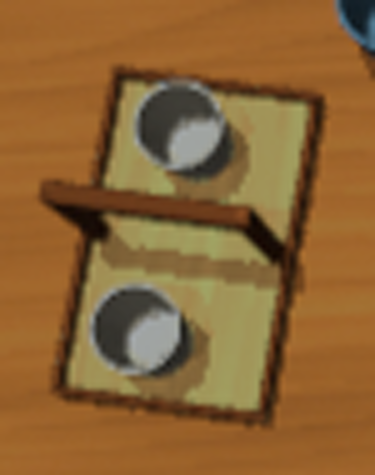

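The crop shows the tray's corners clearly. The handle runs along the short side, and both tumblers are upright. The mat is at about (0.529,-0.330), the bell head at (0.458,0.008), and the tray centre at about (0.575,0.302) with yaw about -10°. I'll start moving now.

>>> play_rows(
  targets="1 0.036 -0.023 0 -0.12; 1 0.072 -0.047 0 -0.24; 1 0.108 -0.07 0 -0.36; 1 0.145 -0.094 0 -0.48; 1 0.181 -0.117 0 -0.6; 1 0.217 -0.14 0 -0.72; 1 0.253 -0.164 0 -0.84; 1 0.289 -0.187 0 -0.96",
  squeeze=40,
)

```text
clock: 0.77
tcp_pos: [0.4238, -0.3765, 0.2312]
orientation: [-2.509, -1.89, 0.001]
contact_force: [1.0, -0.7, -0.1]
grip_width: -0.0001
gripper_force: 0.0
```

```bash
cat > d.py <<'E'
import sys
from bench import r
from h import *
def d(target,yaw=None):
    o=r.get_obs();Rt=R.from_rotvec(o['orientation'])
    M=Rt.as_matrix();y=np.degrees(np.arctan2(M[1,1],M[0,1]))
    t=Rt.inv().apply(np.array(target)-o['tcp_pos'])
    print('t',round(o['clock'],2),'tcp',o['tcp_pos'].round(4),'tool-y deg',y.round(1),'tilt',np.degrees(np.arccos(-M[2,2])).round(2),'| d',t.round(4),'spin',None if yaw is None else round(-np.radians(yaw-y),3),'F',np.round(o['contact_force'],1),'grip',round(o['grip_width'],4),np.round(o['gripper_force'],1),'j7',round(o['joints'][6],2))
if __name__=='__main__':
    a=list(map(float,sys.argv[1:]));d(a[:3],a[3] if len(a)>3 else None)
E
python3 d.py .458 .0085 .10 -10
```

```text
t 0.77 tcp [ 0.4238 -0.3765  0.2312] tool-y deg -16.0 tilt 0.03 | d [ 0.3795 -0.0731  0.1312] spin -0.105 F [ 1.  -0.7 -0.1] grip -0.0001 0.0 j7 0.24
```

>>> play_rows(
  targets="1 0.04 -0.008 0 -0.1; 1 0.08 -0.017 0 -0.1; 1 0.12 -0.026 0 -0.1; 1 0.16 -0.034 0 -0.1; 1 0.2 -0.043 0.01 -0.1; 1 0.237 -0.05 0.02 -0.1; 1 0.27 -0.058 0.03 -0.1; 1 0.29 -0.062 0.04 -0.1",
)

```text
clock: 1.43
tcp_pos: [0.4449, -0.0787, 0.191]
orientation: [-2.413, -2.011, -0.001]
contact_force: [0.2, 0.3, -0.5]
grip_width: 0.0002
gripper_force: 0.0
```

>>> play_rows(
  targets="1 0.01 0 0 0; 1 0.01 0 0 0",
)

```text
clock: 1.6
tcp_pos: [0.4471, -0.0707, 0.1912]
orientation: [-2.412, -2.011, 0.0]
contact_force: [-0.6, -0.4, -0.1]
grip_width: -0.0
gripper_force: 0.0
```

```bash
python3 d.py .458 .0085 .10 -10
python3 - <<'E'
from bench import r
from h import *
import json
c=r.camera_info('wrist');cv2.imwrite('pics/w1.png',r.grab_frame('wrist')[...,::-1])
json.dump({k:np.array(v).tolist() for k,v in c.items()},open('w1.json','w'))
E
```

```text
t 1.6 tcp [ 0.4471 -0.0707  0.1912] tool-y deg -10.4 tilt 0.06 | d [ 0.0799 -0.0035  0.0912] spin -0.006 F [-0.6 -0.4 -0.1] grip -0.0 0.0 j7 -0.28
```

View pics/w1.png

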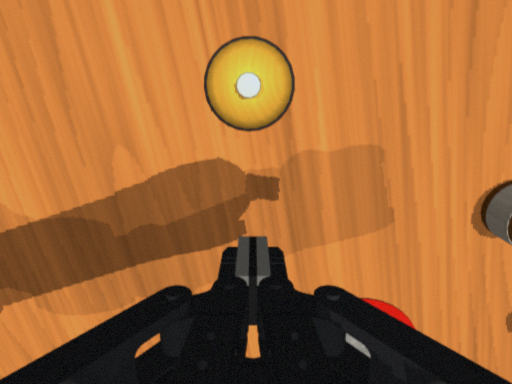

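The wrist view shows the bell dome centred at about (249,83) with the white head at (248,85). The closed fingertips are at (253,240).

Run:
```python
from h import *
import json
c=json.load(open('w1.json'));H=cv2.cvtColor(cv2.imread('pics/w1.png'),cv2.COLOR_BGR2HSV)
ys,xs=np.nonzero(blob(H,(0,0,150),(180,60,255),(225,60,275,110)))
print(xs.mean(),ys.mean(),len(xs),onz(c,xs.mean(),ys.mean(),.062))
from d import d
d(onz(c,xs.mean(),ys.mean(),.062),-10)
```

```text
248.12101910828025 84.78343949044586 471 [0.45813633 0.0070238  0.062     ]
t 1.65 tcp [ 0.4474 -0.0728  0.1915] tool-y deg -10.5 tilt 0.01 | d [ 0.0805 -0.004   0.1295] spin -0.009 F [ 0.7 -1.   0.9] grip -0.0002 0.0 j7 -0.28
```

>>> play_rows(
  targets="1 0.03 -0.001 0 0; 1 0.06 -0.003 0.02 0; 1 0.08 -0.004 0.055 0; 1 0.08 -0.004 0.09 0; 1 0.08 -0.004 0.11 0; 1 0.08 -0.004 0.118 0; 1 0.08 -0.004 0.118 0; 1 0.08 -0.004 0.118 0",
)

```text
clock: 2.32
tcp_pos: [0.4588, 0.0052, 0.074]
orientation: [2.419, 2.003, 0.0]
contact_force: [1.1, 0.4, 0.6]
grip_width: -0.0003
gripper_force: 0.0
```

>>> play_rows(
  targets="1 0 0 0.004 0; 1 0 0 0.008 0; 1 0 0 0.012 0; 1 0 0 0.016 0; 1 0 0 0.018 0; 1 0 0 0.019 0; 1 0 0 0.019 0; 1 0 0 0.019 0",
)

```text
clock: 2.98
tcp_pos: [0.4586, 0.0063, 0.0547]
orientation: [2.417, 2.006, 0.001]
contact_force: [1.9, -3.0, 4.6]
grip_width: 0.0001
gripper_force: 2.0
```

```bash
python3 d.py .458 .007 .054 -10
```

```text
t 2.98 tcp [0.4586 0.0063 0.0547] tool-y deg -10.6 tilt 0.08 | d [ 0.0006 -0.0008  0.0007] spin -0.011 F [ 1.9 -3.   4.6] grip 0.0001 2.0 j7 -0.66
```

>>> play_rows(
  targets="1 0 0 0.001 0; 1 0 0 0.002 0; 1 0 0 0.002 0; 1 0 0 0.002 0",
)

```text
clock: 3.32
tcp_pos: [0.4587, 0.0064, 0.0537]
orientation: [2.416, 2.005, 0.001]
contact_force: [-2.4, -2.6, 21.5]
grip_width: 0.0001
gripper_force: 10.6
```

The force jumped to 21 N at z = 53.7 mm, so the plunger is on its stop. Now I'll lift, open and head for the tray.

>>> play_rows(
  targets="1 0 0 -0.01 0; 1 0 0 -0.04 0; 1 0 0 -0.08 0; 1 0 0 -0.12 0; -1 0 0 -0.16 0; -1 0 0 -0.19 0; -1 0.02 0.02 -0.2 0; -1 0.04 0.04 -0.2 0",
)

```text
clock: 3.98
tcp_pos: [0.5055, 0.0384, 0.2556]
orientation: [2.416, 2.001, 0.005]
contact_force: [0.9, -0.4, -0.2]
grip_width: 0.0483
gripper_force: 0.0
```

>>> play_rows(
  targets="-1 0.03 0.02 0 0; -1 0.06 0.035 0 0; -1 0.09 0.04 0 0; -1 0.11 0.04 0 0; -1 0.12 0.04 0 0; -1 0.12 0.04 0 0; -1 0.12 0.04 0 0",
)

```text
clock: 4.57
tcp_pos: [0.565, 0.1486, 0.2517]
orientation: [-2.416, -2.007, 0.003]
contact_force: [0.3, -0.9, -0.8]
grip_width: 0.0849
gripper_force: 0.0
```

```bash
python3 d.py .575 .302 .106 -10
python3 - <<'E'
from bench import r
from h import *
import json
c=r.camera_info('wrist');cv2.imwrite('pics/w2.png',r.grab_frame('wrist')[...,::-1])
json.dump({k:np.array(v).tolist() for k,v in c.items()},open('w2.json','w'));print(c['position'])
E
```

```text
t 4.57 tcp [0.565  0.1486 0.2517] tool-y deg -10.6 tilt 0.11 | d [ 0.1528 -0.0181  0.1455] spin -0.01 F [ 0.3 -0.9 -0.8] grip 0.0849 0.0 j7 -0.75
[0.57949603 0.22449889 0.39448964]
```

View pics/w2.png

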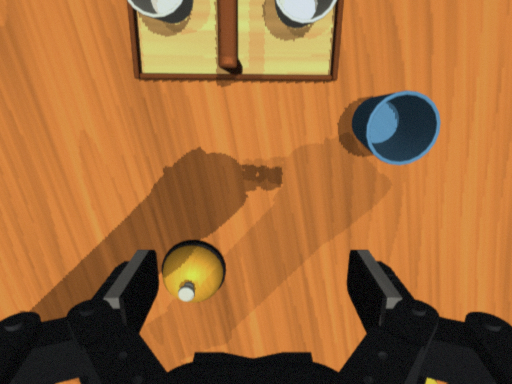

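The wrist view shows the plunger back up at (187,291). The tray's near rim runs from (137,78) to (337,79), and the handle bar runs down column ~228 to its end at row 70. The mug is at (400,125), well clear.

Run:
```python
from h import *
from bench import r
from d import d
import json
c=json.load(open('w2.json'));I=cv2.imread('pics/w2.png');H=cv2.cvtColor(I,cv2.COLOR_BGR2HSV)
V=H[...,2].astype(int)
print([tuple(I[30,x]) for x in (180,205,214,218,222,228,234,238,242,260)])
g=I[...,1].astype(int)
for y in (5,20,35,50):
    b=[x for x in range(195,262) if g[y,x]<75]
    m=(min(b)+max(b))/2; print(y,min(b),max(b),onz(c,min(b),y,.136).round(4),onz(c,max(b),y,.136).round(4),onz(c,m,y,.136).round(4))
print('end',onz(c,230,68,.136))
a,b=onz(c,137,79,.022),onz(c,337,79,.022);print('near rim',a,b,(a+b)/2,np.linalg.norm(a-b))
v=(b-a)/np.linalg.norm(b-a);n=np.array([-v[1],v[0],0]);print('yaw',np.degrees(np.arctan2(v[1],v[0])));t=(a+b)/2+.07*n;t[2]=.106;print(t)
d(t,np.degrees(np.arctan2(v[1],v[0])))
```

```text
[(np.uint8(63), np.uint8(108), np.uint8(136)), (np.uint8(120), np.uint8(202), np.uint8(213)), (np.uint8(116), np.uint8(197), np.uint8(211)), (np.uint8(37), np.uint8(57), np.uint8(87)), (np.uint8(41), np.uint8(76), np.uint8(130)), (np.uint8(44), np.uint8(77), np.uint8(137)), (np.uint8(37), np.uint8(66), np.uint8(115)), (np.uint8(105), np.uint8(177), np.uint8(181)), (np.uint8(123), np.uint8(209), np.uint8(212)), (np.uint8(110), np.uint8(185), np.uint8(214))]
5 218 236 [0.5656 0.2824 0.136 ] [0.578  0.2801 0.136 ] [0.5718 0.2813 0.136 ]
20 218 236 [0.5635 0.2731 0.136 ] [0.5761 0.2708 0.136 ] [0.5698 0.272  0.136 ]
35 218 237 [0.5614 0.2636 0.136 ] [0.5749 0.2611 0.136 ] [0.5682 0.2624 0.136 ]
50 218 236 [0.5593 0.2538 0.136 ] [0.5722 0.2514 0.136 ] [0.5658 0.2526 0.136 ]
end [0.56541964 0.24016633 0.136     ]
near rim [0.45824556 0.25452489 0.022     ] [0.67048778 0.21505572 0.022     ] [0.56436667 0.23479031 0.022     ] 0.21588093308871878
yaw -10.534550868771825
[0.57716466 0.30361044 0.106     ]
t 4.62 tcp [0.5653 0.1475 0.2518] tool-y deg -10.7 tilt 0.11 | d [ 0.1559 -0.0171  0.1456] spin -0.002 F [ 1.5 -0.7  0.1] grip 0.0852 0.0 j7 -0.75
```

>>> play_rows(
  targets="-1 0.03 -0.003 0 0; -1 0.06 -0.007 0 0; -1 0.095 -0.01 0 0; -1 0.125 -0.013 0.01 0; -1 0.145 -0.016 0.03 0; -1 0.155 -0.0175 0.055 0; -1 0.155 -0.0175 0.075 0; -1 0.155 -0.0175 0.085 0",
)

```text
clock: 5.28
tcp_pos: [0.5762, 0.3023, 0.1644]
orientation: [2.418, 2.006, -0.007]
contact_force: [-0.7, 0.0, 0.2]
grip_width: 0.0852
gripper_force: 0.0
```

>>> play_rows(
  targets="-1 0 0 0 0; -1 0 0 0.02 0; -1 0 0 0.04 0; -1 0 0 0.052 0; -1 0 0 0.06 0; -1 0 0 0.06 0; -1 0 0 0.06 0",
)

```text
clock: 5.87
tcp_pos: [0.5778, 0.3044, 0.108]
orientation: [2.418, 2.006, 0.001]
contact_force: [0.4, 0.4, 0.2]
grip_width: 0.0854
gripper_force: 0.0
```

```bash
python3 d.py .5765 .303 .106 -11
python3 - <<'E'
from bench import r
from h import *
cv2.imwrite('pics/w3.png',np.hstack([r.grab_frame('wrist')[...,::-1][:, :400],cv2.resize(r.grab_frame('side')[200:384,50:306,::-1],(400,288))]) if 0 else r.grab_frame('wrist')[...,::-1])
E
```

```text
t 5.87 tcp [0.5778 0.3044 0.108 ] tool-y deg -10.6 tilt 0.03 | d [-0.0016 -0.001   0.002 ] spin 0.006 F [0.4 0.4 0.2] grip 0.0854 0.0 j7 -1.09
```

View pics/w3.png

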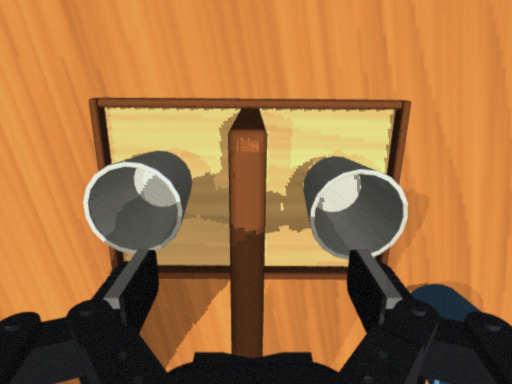

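The bar is centred between the open fingers: its columns 230–266 against fingertips at 150 and 355. Its far end is at row ~130, and both tumblers are standing.

Run:
```python
from bench import r
from h import *
c=r.camera_info('wrist');o=r.get_obs();Rt=R.from_rotvec(o['orientation'])
for u,v,z in((230,130,.136),(266,130,.136),(91,99,.022),(410,101,.022),(120,278,.022),(383,278,.022)):print(Rt.inv().apply(onz(c,u,v,z)-o['tcp_pos']).round(4))
```

```text
[ 0.0626 -0.0076 -0.0274]
[ 0.0626  0.005  -0.0274]
[ 0.069  -0.1088  0.0865]
[0.0678 0.1073 0.0867]
[-0.0697 -0.106   0.0863]
[-0.0699  0.1056  0.0866]
```

>>> play_rows(
  targets="-1 -0.001 -0.001 0.002 0; -1 -0.001 -0.001 0.002 0; 1 -0.001 -0.001 0.002 0; 1 -0.001 -0.001 0.002 0; 1 -0.001 -0.001 0.002 0; 1 -0.001 -0.001 0.002 0; 1 -0.001 -0.001 0.002 0; 1 -0.001 -0.001 0.002 0",
  squeeze=80,
)

```text
clock: 6.58
tcp_pos: [0.576, 0.304, 0.1054]
orientation: [-2.417, -2.006, 0.0]
contact_force: [-1.5, -4.9, 12.0]
grip_width: 0.0131
gripper_force: 74.7
```

>>> play_rows(
  targets="1 0 0 0 0; 1 0 0 0 0; 1 0 0 0 0; 1 0 0 0 0; 1 0 0 0 0; 1 0 0 0 0; 1 0 0 0 0; 1 0 0 0 0",
)

```text
clock: 7.25
tcp_pos: [0.5761, 0.304, 0.1054]
orientation: [-2.417, -2.007, -0.0]
contact_force: [-0.6, -1.0, 2.4]
grip_width: 0.0127
gripper_force: 78.8
```

>>> play_rows(
  targets="1 0 0 -0.001 0; 1 0 0 -0.003 0; 1 0 0 -0.006 0; 1 0 0 -0.010 0; 1 0 0 -0.014 0; 1 0 0 -0.018 0; 1 0 0 -0.022 0; 1 0 0 -0.026 0",
)

```text
clock: 7.92
tcp_pos: [0.5762, 0.3039, 0.1319]
orientation: [2.417, 2.007, 0.0]
contact_force: [-0.3, 0.6, -5.3]
grip_width: 0.0126
gripper_force: 77.9
```

>>> play_rows(
  targets="1 0 0 -0.004 0; 1 0 0 -0.009 0; 1 0 0 -0.015 0; 1 0 0 -0.021 0; 1 0 0 -0.027 0; 1 0 0 -0.033 0; 1 0 0 -0.039 0; 1 0 0 -0.045 0",
)

```text
clock: 8.58
tcp_pos: [0.5761, 0.304, 0.177]
orientation: [2.417, 2.007, 0.0]
contact_force: [0.3, -0.2, -4.8]
grip_width: 0.0128
gripper_force: 77.9
```

>>> play_rows(
  targets="1 0 0 -0.006 0; 1 0 0 -0.012 0; 1 0 0 -0.018 0; 1 0 0 -0.024 0; 1 0 0 -0.03 0; 1 0 0 -0.036 0; 1 0 0 -0.042 0; 1 0 0 -0.047 0",
)

```text
clock: 9.25
tcp_pos: [0.5762, 0.304, 0.2241]
orientation: [2.417, 2.007, 0.001]
contact_force: [0.7, -0.6, -4.9]
grip_width: 0.0129
gripper_force: 78.0
```

>>> play_rows(
  targets="1 0 0 -0.001 0; 1 0 0 -0.002 0; 1 0 0 -0.002 0; 1 0 0 -0.002 0",
)

```text
clock: 9.58
tcp_pos: [0.5759, 0.3038, 0.225]
orientation: [-2.417, -2.007, 0.001]
contact_force: [0.2, 0.4, -4.0]
grip_width: 0.0126
gripper_force: 77.9
```

```bash
python3 d.py .529 -.3295 .2254 -10.6
python3 - <<'E'
from bench import r
import numpy as np,cv2
a=r.grab_frame('wrist')[...,::-1];b=r.grab_frame('side')[...,::-1]
cv2.imwrite('pics/l1.png',np.hstack([cv2.resize(a,(400,300)),cv2.resize(b,(400,300))]))
E
```

```text
t 9.58 tcp [0.5759 0.3038 0.225 ] tool-y deg -10.6 tilt 0.03 | d [-6.311e-01  7.040e-02 -2.000e-04] spin -0.0 F [ 0.2  0.4 -4. ] grip 0.0126 77.9 j7 -1.02
```

View pics/l1.png

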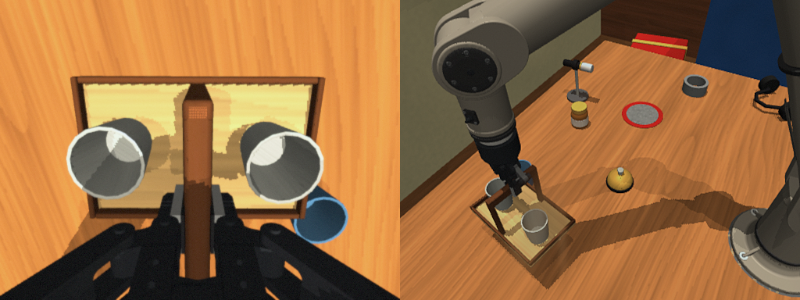

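The wrist and side views show the tray level and clear of the bench, with both tumblers standing. The bell's head is up at (620,170). Now I'll carry it with gentle ramps.

>>> play_rows(
  targets="1 -0.0015 0.0002 0 0; 1 -0.0045 0.0005 0 0; 1 -0.009 0.001 0 0; 1 -0.015 0.0017 0 0; 1 -0.0225 0.0025 0 0; 1 -0.0315 0.0035 0 0; 1 -0.042 0.0047 0 0; 1 -0.054 0.006 0 0",
)

```text
clock: 10.35
tcp_pos: [0.572, 0.2486, 0.2253]
orientation: [2.417, 2.007, 0.0]
contact_force: [0.3, -1.0, -4.9]
grip_width: 0.0129
gripper_force: 78.0
```

>>> play_rows(
  targets="1 -0.012 0.0013 0 0; 1 -0.024 0.0027 0 0; 1 -0.036 0.004 0 0; 1 -0.048 0.0054 0 0; 1 -0.06 0.0067 0 0; 1 -0.072 0.008 0 0; 1 -0.084 0.0094 0 0; 1 -0.096 0.0107 0 0",
)

```text
clock: 11.02
tcp_pos: [0.5648, 0.1521, 0.2253]
orientation: [2.417, 2.007, 0.0]
contact_force: [-0.4, -0.5, -5.2]
grip_width: 0.0131
gripper_force: 78.0
```

>>> play_rows(
  targets="1 -0.012 0.0013 0 0; 1 -0.024 0.0027 0 0; 1 -0.036 0.004 0 0; 1 -0.048 0.0054 0 0; 1 -0.06 0.0067 0 0; 1 -0.072 0.008 0 0; 1 -0.084 0.0094 0 0; 1 -0.096 0.0107 0 0",
)

```text
clock: 11.68
tcp_pos: [0.5577, 0.0559, 0.2253]
orientation: [2.417, 2.007, 0.0]
contact_force: [0.1, -0.7, -4.8]
grip_width: 0.0129
gripper_force: 78.0
```

```bash
python3 d.py .529 -.3295 .225 -10.6
```

```text
t 11.68 tcp [0.5577 0.0559 0.2253] tool-y deg -10.6 tilt 0.0 | d [-3.841e-01  4.270e-02  3.000e-04] spin 0.0 F [ 0.1 -0.7 -4.8] grip 0.0129 78.0 j7 -0.6
```

>>> play_rows(
  targets="1 -0.012 0.0013 0 0; 1 -0.024 0.0027 0 0; 1 -0.036 0.004 0 0; 1 -0.048 0.0054 0 0; 1 -0.06 0.0067 0 0; 1 -0.072 0.008 0 0; 1 -0.084 0.0094 0 0; 1 -0.096 0.0107 0 0",
)

```text
clock: 12.35
tcp_pos: [0.5505, -0.0405, 0.2253]
orientation: [2.417, 2.007, 0.0]
contact_force: [-0.0, 0.3, -4.7]
grip_width: 0.0129
gripper_force: 77.9
```

>>> play_rows(
  targets="1 -0.012 0.0013 0 0; 1 -0.024 0.0027 0 0; 1 -0.036 0.004 0 0; 1 -0.048 0.0054 0 0; 1 -0.06 0.0067 0 0; 1 -0.072 0.008 0 0; 1 -0.084 0.0094 0 0; 1 -0.096 0.0107 0 0",
)

```text
clock: 13.02
tcp_pos: [0.5434, -0.1368, 0.2253]
orientation: [2.417, 2.007, 0.0]
contact_force: [-0.4, 0.0, -4.7]
grip_width: 0.013
gripper_force: 77.9
```

>>> play_rows(
  targets="1 -0.012 0.0013 0 0; 1 -0.024 0.0027 0 0; 1 -0.036 0.004 0 0; 1 -0.048 0.0054 0 0; 1 -0.06 0.0067 0 0; 1 -0.072 0.008 0 0; 1 -0.083 0.0093 0 0; 1 -0.093 0.0104 0 0",
)

```text
clock: 13.68
tcp_pos: [0.5364, -0.2303, 0.2253]
orientation: [2.418, 2.006, -0.0]
contact_force: [-0.1, 0.5, -5.5]
grip_width: 0.0129
gripper_force: 77.9
```

>>> play_rows(
  targets="1 -0.0095 0.0011 0 0; 1 -0.0185 0.0021 0 0; 1 -0.0265 0.003 0 0; 1 -0.0335 0.0037 0 0; 1 -0.0395 0.0044 0 0; 1 -0.0445 0.005 0 0; 1 -0.0485 0.0054 0 0; 1 -0.0515 0.0057 0 0",
)

```text
clock: 14.35
tcp_pos: [0.5327, -0.2809, 0.2253]
orientation: [-2.417, -2.007, -0.0]
contact_force: [0.2, 0.5, -4.5]
grip_width: 0.0125
gripper_force: 77.9
```

```bash
python3 d.py .529 -.3295 .225 -10.6
```

```text
t 14.35 tcp [ 0.5327 -0.2809  0.2253] tool-y deg -10.6 tilt 0.0 | d [-0.0484  0.0053  0.0003] spin 0.0 F [ 0.2  0.5 -4.5] grip 0.0125 77.9 j7 0.03
```

>>> play_rows(
  targets="1 -0.004 0.0004 0 0; 1 -0.01 0.0011 0 0; 1 -0.017 0.0019 0 0; 1 -0.025 0.0027 0 0; 1 -0.033 0.0036 0 0; 1 -0.04 0.0044 0 0; 1 -0.045 0.005 0 0; 1 -0.048 0.0053 0 0",
)

```text
clock: 15.02
tcp_pos: [0.5288, -0.3301, 0.2252]
orientation: [2.418, 2.005, -0.0]
contact_force: [0.6, -0.4, -4.4]
grip_width: 0.0129
gripper_force: 78.0
```

>>> play_rows(
  targets="1 -0.0005 0 0 0; 1 -0.0005 0 0 0; 1 -0.0005 0 0 0; 1 -0.0005 0 0 0; 1 -0.0005 0 0 0; 1 -0.0005 0 0 0; 1 -0.0005 0 0 0; 1 -0.0005 0 0 0",
)

```text
clock: 15.68
tcp_pos: [0.5291, -0.3291, 0.2254]
orientation: [2.417, 2.007, 0.0]
contact_force: [0.1, 0.0, -4.9]
grip_width: 0.0131
gripper_force: 77.9
```

```bash
python3 d.py .529 -.3295 .225 -10.6
python3 - <<'E'
from bench import r
from h import *
c=r.camera_info('wrist');o=r.get_obs();Rt=R.from_rotvec(o['orientation'])
a=r.grab_frame('wrist')[...,::-1];b=r.grab_frame('side')[...,::-1]
cv2.imwrite('pics/f1.png',np.hstack([cv2.resize(a,(400,300)),cv2.resize(b,(400,300))]));cv2.imwrite('pics/wf.png',a)
# tray rim mask: dark-brown outer boundary corner pixels measured by hand later
E
```

```text
t 15.68 tcp [ 0.5291 -0.3291  0.2254] tool-y deg -10.6 tilt 0.0 | d [-0.0004  0.      0.0004] spin 0.0 F [ 0.1  0.  -4.9] grip 0.0131 77.9 j7 0.1
```

View pics/f1.png

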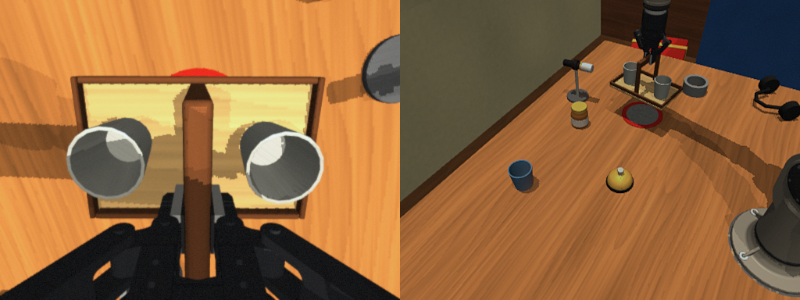

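View pics/wf.png

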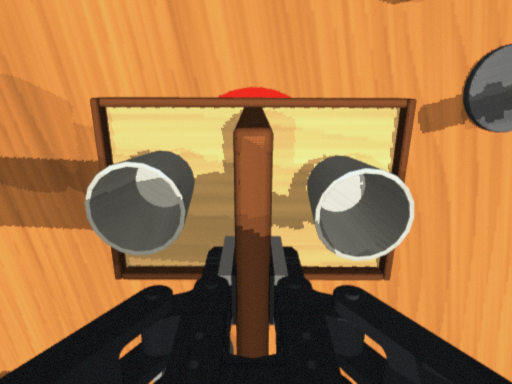

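Both views show the tray level, with the tumblers standing and the mug, jar and mic untouched. The mat's red rim peeks out symmetrically at columns 219–293, with its apex at (256,87). I'll run one numeric check of centring and height, then hand in.

Run:
```python
from bench import r
from h import *
c=r.camera_info('wrist');o=r.get_obs();Rt=R.from_rotvec(o['orientation'])
T=lambda u,v,z:Rt.inv().apply(onz(c,u,v,z)-o['tcp_pos']).round(4)
print('mat apex',T(256,87,.0025))
for u,v in((91,98),(415,99),(117,279),(390,279)):print('tray',T(u,v,.142))
print(o['tcp_pos'],np.abs(o['qvel']).max(),o['moment'])
```

```text
mat apex [0.0767 0.0043 0.2228]
tray [ 0.0698 -0.1072  0.0833]
tray [0.0692 0.1089 0.0833]
tray [-0.0686 -0.1072  0.0833]
tray [-0.0687  0.1098  0.0833]
[ 0.52900738 -0.32922561  0.22531601] 0.0023520412132890427 [-0.03973723  0.02034332  0.00163857]
```

```bash
python3 -c "
from bench import r
print(r.hand_in())"
```

```text
the job is handed in; nothing more can be done
None
```

I rang the bell to its stop and it sprang back; the tray, with both tumblers standing, is held level and steady about 12 cm above the bench, within about 5 mm of the mat's centre, and the job was handed in at about 16 s.

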